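Snap a filter into its cell with the hand pusher

TASK

Take the red-handled pusher out of its cup and, holding it upright, press the black-ringed green filter straight down into the bore of the aluminium filter cell until all three spring catches have snapped over its rim and hold it level. Press gently, never with more than 25 N, and only with the pusher, not with the fingers. Then stand the pusher upright in its cup again, and leave the things around where they are.

Things in the scene. Friction and masses are not known exactly. Their poses are not given: they have to be found in the camera images.
- filter_cell: Aluminium block 70 x 70 x 36 mm on a dark foot plate 86 x 86 x 4 mm, fixed to the desk; origin under its centre on the desk, z up; top at z = 40 mm. A round bore of 46 mm diameter goes down its middle. In it a light spring plate (0.25 N per mm pressed) carries the filter; deeper are three spring catches, 120 degrees apart, and just under them a rubber seat (14 N per mm).
- bore_mouth (a point): Centre of the bore's mouth, 40 mm above the desk. Catches and seat sit together at a height that differs by 6 mm either way and is not listed: feel for it. Pressed down, the filter first resists lightly, then the catches give way at 6 to 11 N, then the force drops as they snap over the rim, then at once the stiff seat resists. A steady 14 N always latches it; over 25 N breaks the glass.
- filter: Black ring with a green glass in its top: rim 44 mm in diameter, 3 mm thick, above it a hub 34 mm in diameter; 8 mm high, 80 g. Origin at the centre of its underside, z up. Lies level and loose in the bore's mouth, underside 36 mm and top 44 mm above the desk. Latched and let go, its underside is 16.5 to 29.5 mm above the desk; let go short of that it springs back up.
- pusher: Pusher, 104 mm tall, 0.15 kg, upright in its cup. Origin at the centre of its flat nose (lower end), z up along it. Nose 28 mm in diameter, 12 mm high; stem 16 mm; collar 34 mm in diameter at 50 to 54 mm; square red handle 24 x 24 mm from 54 to 100 mm, flats across x and y; round cap to 104 mm. Grip two opposite flats 75 to 85 mm up with at least 50 N so that it does not slip.
- pusher_cup: Grey cup fixed to the desk, foot 72 mm in diameter; origin under its centre on the desk. Inner diameter 38 mm, inner floor 4 mm above the desk, rim 16 mm above the desk. The pusher stands in it on its nose.
- filter_cube: Bystander: black cube with coloured round windows, 34 x 34 x 35 mm, origin under its centre.
- objective_case: Bystander: white canister with black screw lid, 42 mm in diameter, 46 mm tall, origin under its centre.
- dish: Bystander: clear culture dish, 61 mm in diameter, 15 mm tall, origin under its centre.
There are look-alikes about, which are no part of the job. There is more than one size of the pusher; the job needs the middle-sized.

How it is judged:
On the way, in this order (a step that is already met when the one before it is completed fails the run):
1. the pusher is lifted at least 40 mm out of its cup (z of pusher in the frame of pusher_cup above 0.044 m), for 0.1 s.
2. the filter is pushed at least 5 mm down by the pusher (z of filter in the frame of filter_cell below 0.031 m and contact force between pusher and filter above 0.5 N), for 0.1 s.
At the end, for the whole second after the job is handed in: Filter held down by its catches, unpressed: underside < 31 mm above the cell's underside, < 3 mm off the bore axis, tilt < 0.06 rad; pusher at rest on its cup's floor (nose < 7 mm above the cup's underside, < 8 mm off axis, tilt < 0.08 rad) (z of filter in the frame of filter_cell below 0.031 m and horizontal distance between filter and filter_cell below 0.003 m and angle between filter's own z axis and vertical below 0.06 rad and horizontal distance between pusher and pusher_cup below 0.008 m and z of pusher in the frame of pusher_cup below 0.007 m and angle between pusher's own z axis and vertical below 0.08 rad and linear speed of each of pusher, filter below 0.01 m/s); the robot touches nothing.
It fails at once if the pusher presses on the filter with more than 25 N (contact force between pusher and filter above 25 N).
It fails at once if the fingers or arm press on the filter (over 1 N) (contact force between any of the fingers, the arm and filter above 1 N).
It fails at once if a bystander is moved by more than 20 mm (distance of any of filter_cube, objective_case, dish from where it was at the start of the episode above 0.02 m).
It also fails if it takes over 61 s, if anything falls off the work surface, if the arm or the gripper's body presses on something with over 40 N, if the wrist force passes 120 N, or if a joint passes its speed limit or range.

ROBOT

A 6-joint arm with a two-finger parallel gripper is mounted at the origin on a cart in front of the work surface, level with it; the furniture and walls round the work are solid. World frame = base frame: x ahead of the robot, y to its left, z up, the work surface at z = 0. Lengths are in m, angles in rad, forces in N, time in s.
With the tool pointing down it reaches from about 0.35 to 0.775 m from the base axis. Payload 5.5 kg.
Tool frame: the origin (TCP) lies midway between the tips of the shut fingers; the grasp point (between the pads) lies 19 mm behind it; z points along the fingers, y is the line along which they close (so a half turn about z gives the same grasp; the last joint's range is limited). The gripper opens to 85 mm and grips with 20 to 120 N. Pads are 22 mm wide; open, the fingers measure 114 mm over their backs; the gripper's body (76 mm by 85 mm) begins 54 mm behind the grasp point. The pads swing forward as they close: fully open they stand 13 mm farther back than shut.
Start: joints at [-1.447, 0.313, 0.046, 1.304, 0, 1.431], TCP at [0.15, -0.555, 0.231] pointing down, gripper open.
Joint ranges: [-2.76, 2.76], [-0.86, 1.69], [-1.03, 1.26], [-2.2, 2.34], [-1.47, 1.5], [-3.14, 3.14]. Speed limits (rad/s): [2.57, 2.57, 3.14, 3.14, 3.14, 3.14].

INTERFACE

Orientations are given as a 3x3 rotation matrix whose columns are the frame's x, y, z axes.
In Python, from bench import env, optics gives the robot as it stands.
- The arm moves only by the tool carry_out, never from a script. Its argument "targets" is a list that holds one entry, the list of rows, each a list of 5 numbers: the opening, from -1 (shut) to 1 (fully open), then the shift along the tool's x, y, z in cm, then the turn about the tool's z in rad. A call has 1 to 12 rows; each row is the pose to reach, as a shift and turn from the pose commanded when the call began, along the tool's axes at that moment; what a row does not reach only later rows make up. A row lasts 1/12 s, in which the tool goes at most 41.7 mm and 7.16 degrees, less where a joint would pass 70% of its speed; a pose out of reach is approached as far as the arm can. A call with a gripper value outside its range is refused whole. The fingers move at their own pace and stop on an object; "grip_force" is the grip in N (left out, the last holds). Time passes only in rows, so rows that repeat a pose let the fingers close. It gives the time, the measured TCP pose, the force, the opening and the grip force at its end, in the units of the state.
- env.get_obs(): the state, without advancing time (a new reading comes with each control period).
- optics.read_camera(name): name is "side" or "top" or "wrist"; returns (picture, depth): 420x560x3 uint8, red, green, blue; 420x560 float32, m along the optical axis (not along the pixel's ray), 0 where there is no reading.
- optics.camera_info(name): a dict with "vertical_fov" (degrees; the focal length in pixels is half the picture's height over the tangent of half this angle, whatever the lens; pixels are square), "cx", "cy" (the principal point, pixels), "xyz" and "rotation" of the camera in the world; the wrist camera has in their place "hand_eye" (4x4, takes a point from camera to tool coordinates, whose origin is the TCP and whose axes are the flange's). Camera axes: x right, y up, looking along -z (the intrinsics and any distortion apply to the point x, -y, -z); pixel columns grow to the right and rows downward; lengths in m; the calibration is good to about 2 mm. The wrist camera is an equidistant fisheye: a pixel r from the principal point sees the ray r / f radians off the axis. A picture is of the moment at which its call begins: read the wrist's pose just before it. camera_info takes no time and is no camera call.
- env.sign_off(): hands the job in; it is judged then, once.
The state is a dict: "t": time; "q": joint angles; "qd": joint speeds; "tau": joint torques, N m; "position": TCP position; "eef_rot": TCP orientation; "ft_force": force on the tool from outside, world axes, zero at the start; "wrist_torque": the same for the moment, N m; "grip_width": finger opening in m; "grip_force": force on a finger pad.
Only numpy, scipy, OpenCV 4.12 (cv2) and the standard library are available. Lean on these libraries where they do the work, as an engineer would, in place of code of your own. Each camera call takes 0.05 s, during which the arm holds its last target. There are 200 camera calls.

## Working session

There is one attempt and no reset: what is moved stays moved. The work goes in short steps, Python scripts to look and compute and a tool call to move; the robot and the scene stay as the last step left them, time stands still between calls to the robot, and variables do not carry over. Pictures are saved under pics/ and viewed, at most 10 in all, crops included, and the job is handed in when it is done.

Besides the shell and the picture viewer there is one more tool, called after "Emit:" in YAML: its name, and indented under it one key for each argument. carry_out: Moves the arm, as the interface text tells. Its arguments: {"type":"object","properties":{"targets":{"type":"array"},"grip_force":{"type":"number"}},"required":["targets"]}

```bash
mkdir -p pics
cat > h.py <<'E'
import numpy as np, cv2
from bench import env, optics
def save(n,im): cv2.imwrite('pics/'+n+'.png',cv2.cvtColor(im,cv2.COLOR_RGB2BGR))
def foc(i): return 210/np.tan(np.radians(i['vertical_fov'])/2)
def ray(name,u,v,i=None):
    i=i or optics.camera_info(name); f=foc(i)
    d=np.array([(u-i['cx'])/f,-(v-i['cy'])/f,-1.0])
    return np.array(i['xyz']),np.array(i['rotation'])@d
def plane(name,u,v,z):
    o,d=ray(name,u,v); return o+d*(z-o[2])/d[2]
def pt(name,u,v,dep):
    o,d=ray(name,u,v); return o+d*dep[int(v),int(u)]
E
python3 - <<'E'
from h import *
for n in ('top','side'):
    im,d=optics.read_camera(n); save(n,im); np.save(n+'.npy',d); i=optics.camera_info(n); print(n,i)
o=env.get_obs(); print(o['t'],o['position'],o['eef_rot'],o['ft_force'])
E
```

```text
top {'vertical_fov': 52.15581852774174, 'cx': 286.7961547737999, 'cy': 208.9273347607744, 'xyz': array([0.34613457, 0.08861597, 0.90578706]), 'rotation': array([[ 4.98665586e-03,  9.86471310e-01, -1.63858134e-01],
       [-9.99986889e-01,  5.11003490e-03,  3.31459535e-04],
       [ 1.16429611e-03,  1.63854333e-01,  9.86483858e-01]])}
side {'vertical_fov': 45.94420390662538, 'cx': 280.4561692878917, 'cy': 209.24758497458546, 'xyz': array([0.23668124, 0.72622362, 0.50939426]), 'rotation': array([[-0.9399515 ,  0.17526368, -0.29287168],
       [-0.34045754, -0.54200739,  0.76832067],
       [-0.02407991,  0.82189454,  0.5691305 ]])}
0.1 [ 0.14984955 -0.55467171  0.23051149] [[ 9.65392950e-01  2.60799533e-01 -2.36317709e-04]
 [ 2.60799573e-01 -9.65391655e-01  1.59186549e-03]
 [ 1.87018632e-04 -1.59840727e-03 -9.99998705e-01]] [-0.11443376 -0.64299626  0.41589008]
```

View pics/top.png

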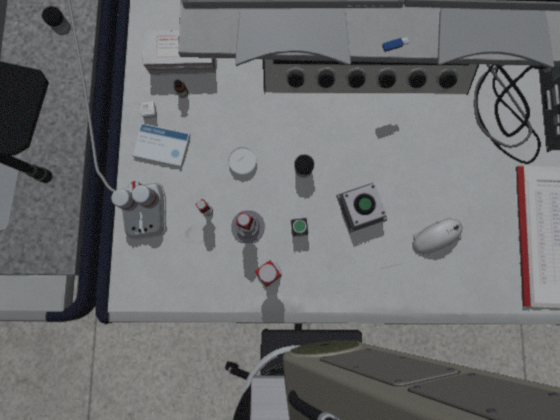

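View pics/side.png

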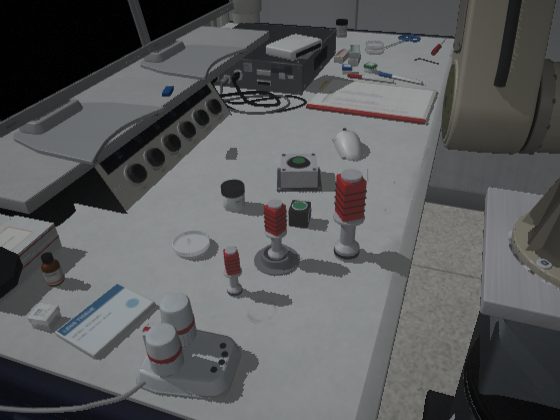

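The top view shows three red-handled pushers: a small one at (203,206), one in the grey cup at (246,222), and a large one at (267,272). The one in the cup fits: it is the middle size and stands in the cup. The cell with its green filter is at (364,204). The look-alike cube with a green window is at (300,227). I'll confirm this in one crop and measure.

Run:
```python
from h import *
t=cv2.imread('pics/top.png'); s=cv2.imread('pics/side.png')
a=cv2.resize(t[170:300,190:400],None,fx=3.8,fy=3.8,interpolation=cv2.INTER_CUBIC)[:,:798]
cv2.imwrite('pics/croptop.png',a)
b=cv2.resize(s[140:290,210:390],None,fx=4,fy=4,interpolation=cv2.INTER_CUBIC); cv2.imwrite('pics/cropside.png',b)
d=np.load('top.npy')
# height map of top view
v,u=np.mgrid[0:420,0:560]; i=optics.camera_info('top'); f=foc(i)
c=np.stack([(u-i['cx'])/f,-(v-i['cy'])/f,-np.ones_like(u,float)],-1)*d[...,None]
P=c@np.array(i['rotation']).T+i['xyz']; np.save('P.npy',P)
def rep(n,m):
    k,l,st,ce=cv2.connectedComponentsWithStats(m.astype(np.uint8))
    for j in range(1,k):
        if st[j,4]>15: 
            q=P[l==j]; print(n,ce[j].round(1),st[j,4],q.mean(0).round(4),np.median(q[:,2]).round(4),(q.max(0)-q.min(0)).round(3))
R=np.zeros((420,560),bool);R[170:300,190:400]=1
Z=P[...,2]
rep('z>85',R&(Z>.085)&(d>0)); rep('cell',R&(Z>.034)&(Z<.05)&(u>330)); rep('cup',R&(Z>.012)&(Z<.022)&(u<275))
hs=cv2.cvtColor(t,cv2.COLOR_BGR2HSV)
rep('green',R&(hs[...,0]>45)&(hs[...,0]<95)&(hs[...,1]>100))
print('desk',np.median(Z[280:300,300:330]))
```

```text
z>85 [243.5 219.7] 181 [0.4583 0.1698 0.1041] 0.1055 [0.029 0.029 0.025]
z>85 [267.4 272.6] 390 [0.3592 0.1219 0.1434] 0.1456 [0.047 0.044 0.048]
cell [363.9 203.7] 1142 [ 0.5017 -0.0697  0.04  ] 0.0397 [0.088 0.086 0.013]
cup [241.3 171. ] 45 [0.5759 0.186  0.0141] 0.014 [0.007 0.036 0.004]
cup [248.6 228.5] 105 [0.4522 0.1678 0.0151] 0.0152 [0.047 0.046 0.007]
green [364.6 203.4] 112 [ 0.5017 -0.0705  0.0437] 0.0437 [0.023 0.024 0.007]
green [299.2 225.8] 62 [0.456  0.0627 0.0342] 0.0342 [0.017 0.016 0.006]
desk -0.0009780540533610438
```

View pics/croptop.png

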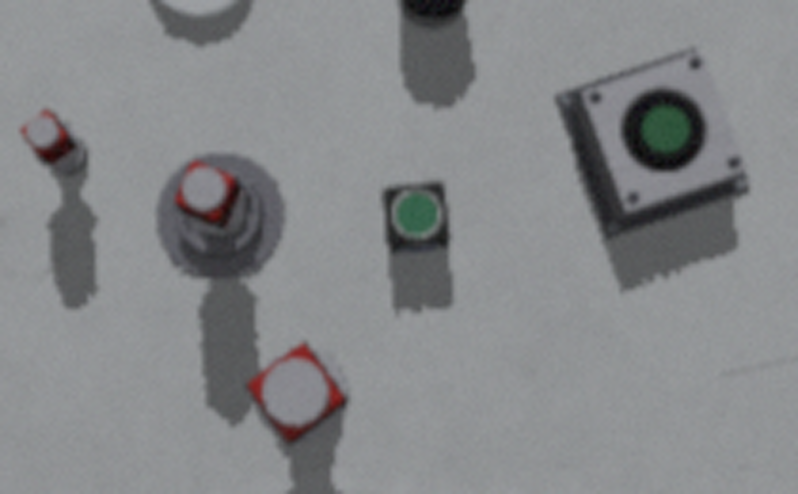

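View pics/cropside.png

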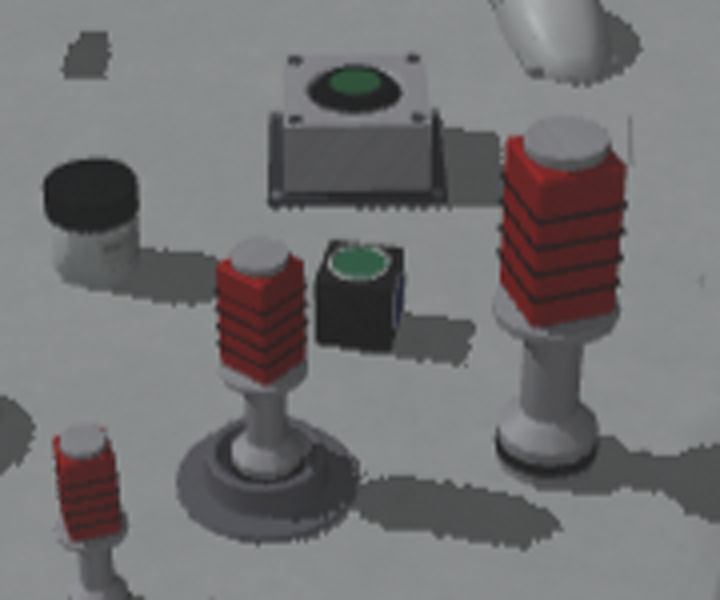

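The crops confirm it: the pusher in the cup, at crop (207,190), is clearly between the small and large ones in size. The cell with the ringed filter is at crop (665,130), and the green-windowed cube at (415,213) is the bystander. Next I'll measure the handle yaw, the cup centre and the bore centre.

Run:
```python
from h import *
P=np.load('P.npy'); t=cv2.imread('pics/top.png'); s=cv2.imread('pics/side.png')
# foot disc of cup: dark gray vs desk; report gray profile
g=cv2.cvtColor(t,cv2.COLOR_BGR2GRAY); hs=cv2.cvtColor(t,cv2.COLOR_BGR2HSV)
print(g[228,226:270]); print(g[205:250,235])
red=((hs[...,0]<10)|(hs[...,0]>170))&(hs[...,1]>90)
Z=P[...,2]
m=(Z>.09)
for n,(a,b) in {'mid':(225,262),'big':(250,290)}.items():
    q=m.copy(); q[:, :a]=0; q[:,b:]=0
    q[:200]=0
    if n=='mid': q[250:]=0
    else: q[:252]=0
    vu=np.argwhere(q)
    pts=np.array([plane('top',u,v,.104 if n=='mid' else .142)[:2] for v,u in vu])
    r=cv2.minAreaRect((pts*1000).astype(np.float32)); print(n,r,len(pts))
# red near-top of mid pusher in side view: corners
r2=red[200:240,230:262]
hs2=cv2.cvtColor(s,cv2.COLOR_BGR2HSV); red2=(((hs2[...,0]<10)|(hs2[...,0]>170))&(hs2[...,1]>90)).astype(np.uint8)
red2=cv2.morphologyEx(red2,cv2.MORPH_CLOSE,np.ones((5,3)))
k,l,st,ce=cv2.connectedComponentsWithStats(red2)
for j in range(1,k):
    if st[j,4]>80: print('side red',st[j],ce[j].round(1))
# cap in the side view: grey above red ; bore centre from black ring side
for n,im in(('top',t),('side',s)):
    h=cv2.cvtColor(im,cv2.COLOR_BGR2HSV); gm=((h[...,0]>45)&(h[...,0]<95)&(h[...,1]>100)).astype(np.uint8)
    k,l,st,ce=cv2.connectedComponentsWithStats(gm)
    for j in range(1,k):
        if st[j,4]>30: print(n,'green',ce[j],plane(n,*ce[j],.044))
```

```text
[150 148 149 149 147 117  98  96  95  96  90  90  76  73  79  79  74  62
  46  37  36  37  28  34  69  80  80  71  60  83  93  85  66  78  91  91
  95  99 109 137 147 148 147 151]
[148 148 149 150 147 146 149 148 147 143 131 112 102  98  92  94  95  91
  89  87  89  91  95  96  95  92  95  96  95  95  96  92  90  96 114 134
 146 149 148 146 149 149 146 147 147]
mid ((447.4273681640625, 165.22019958496094), (91.91329956054688, 31.029815673828125), 22.546611785888672) 182
big ((256.3431396484375, 116.48759460449219), (274.5541687011719, 66.00560760498047), 0.23749637603759766) 735
side red [51 60 16 22 94] [58.7 69.9]
side red [306 104 119  20 511] [365.3 113.4]
side red [ 335  174   31   48 1133] [349.6 198.9]
side red [264 204  22  32 558] [274.9 219.5]
side red [223 249  17  26 288] [231.6 263.3]
side red [148 346  33  18 121] [165.6 358. ]
top green [364.60714286 203.36607143] [ 0.50160747 -0.07041026  0.044     ]
top green [299.22580645 225.82258065] [0.45476687 0.06301125 0.044     ]
side green [297.97435897 159.58974359] [ 0.50126032 -0.07045838  0.044     ]
side green [299.33333333 205.        ] [0.45041303 0.07654029 0.044     ]
```

Emit:
carry_out:
  targets:
    - [[1, 36.5, -32, 0, 0], [1, 36.5, -32, 0, 0], [1, 36.5, -32, 0, 0], [1, 36.5, -32, 0, 0], [1, 36.5, -32, 0, 0], [1, 36.5, -32, 0, 0], [1, 36.5, -32, 0, 0], [1, 36.5, -32, 0, 0], [1, 36.5, -32, 0, 0], [1, 36.5, -32, 0, 0], [1, 36.5, -32, 0, 0], [1, 36.5, -32, 0, 0]]

```text
t: 1.1
position: [0.4198, -0.1479, 0.2312]
eef_rot: [[0.965, 0.263, 0.0], [0.263, -0.965, 0.001], [0.0, -0.001, -1.0]]
ft_force: [-0.3, -0.2, -0.6]
grip_width: 0.0853
grip_force: 0.0
```

Run:
```python
from h import *
print(optics.camera_info('wrist')); o=env.get_obs(); print(o['t'],o['position'],o['eef_rot'].round(3),o['q'].round(3),o['ft_force'].round(2))
for uv in ((247.9,228),(247.5,227.5)): print('cup',plane('top',*uv,.004))
print('cap',plane('top',243.5,219.2,.108))
```

```text
{'vertical_fov': 65.70646984690485, 'cx': 279.54486032945385, 'cy': 214.05635128417612, 'hand_eye': array([[-8.45592591e-04,  9.60173281e-01,  2.79403930e-01,
         7.08435812e-02],
       [ 9.99999129e-01,  5.28902143e-04,  1.20883822e-03,
         1.32534014e-03],
       [ 1.01291682e-03,  2.79404709e-01, -9.60172892e-01,
        -1.42182735e-01],
       [ 0.00000000e+00,  0.00000000e+00,  0.00000000e+00,
         1.00000000e+00]])}
1.1 [ 0.41979817 -0.14789301  0.23115991] [[ 0.965  0.263  0.   ]
 [ 0.263 -0.965  0.001]
 [ 0.    -0.001 -1.   ]] [-5.200e-01  6.200e-02 -2.650e-01  1.244e+00  1.000e-03  2.356e+00] [-0.33 -0.24 -0.61]
cup [0.45461467 0.17035875 0.004     ]
cup [0.45567439 0.17122577 0.004     ]
cap [0.45868207 0.16951953 0.108     ]
```

Emit:
carry_out:
  targets:
    - [[1, 7.3, -26.8, 0, 0], [1, 7.3, -26.8, 0, 0], [1, 7.3, -26.8, 0, 0], [1, 7.3, -26.8, 0, 0], [1, 7.3, -26.8, 0, 0], [1, 7.3, -26.8, 0, 0], [1, 7.3, -26.8, 0, 0], [1, 7.3, -26.8, 0, 0], [1, 7.3, -26.8, 0, 0], [1, 7.3, -26.8, 0, 0]]

```text
t: 1.93
position: [0.4192, 0.1265, 0.231]
eef_rot: [[0.965, 0.261, -0.001], [0.261, -0.965, -0.001], [-0.001, 0.0, -1.0]]
ft_force: [0.3, -0.7, 0.6]
grip_width: 0.0855
grip_force: 0.0
```

```bash
cat >> h.py <<'E'
def wrist(name):
    o=env.get_obs(); im,d=optics.read_camera('wrist'); i=optics.camera_info('wrist'); f=foc(i)
    R=np.array(o['eef_rot']); T=np.array(i['hand_eye']); Rc=R@T[:3,:3]; oc=R@T[:3,3]+o['position']
    v,u=np.mgrid[0:420,0:560]; x=u-i['cx'];y=v-i['cy'];r=np.hypot(x,y)+1e-9;th=r/f
    D=np.stack([np.tan(th)*x/r,-np.tan(th)*y/r,-np.ones_like(r)],-1)@Rc.T
    save(name,im); np.savez(name+'.npz',im=im,P=oc+D*d[...,None],D=D,oc=oc,d=d)
    return im,oc,D,d
E
python3 - <<'E'
from h import *
im,oc,D,d=wrist('w1'); print(oc, env.get_obs()['position'])
E
```

```text
[0.48799866 0.1438385  0.37306965] [0.41929502 0.12602133 0.23100889]
```

View pics/w1.png

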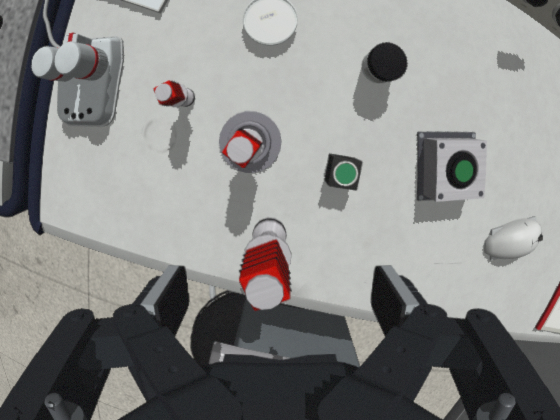

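The wrist view shows the middle pusher in its cup at (240,147), the large one at (265,270), the small one at (172,93) and the cell's filter at (463,170). I'll get the handle's yaw from the points on its top face.

Run:
```python
from h import *
a=np.load('w1.npz'); P=a['P'];im=a['im'];oc=a['oc'];D=a['D']
hs=cv2.cvtColor(im,cv2.COLOR_RGB2HSV); red=((hs[...,0]<10)|(hs[...,0]>170))&(hs[...,1]>110)
v,u=np.mgrid[0:420,0:560]; box=(u>215)&(u<270)&(v>115)&(v<185)
def on(z,m): return (oc+D*((z-oc[2])/D[...,2])[...,None])[m][:,:2]*1000
Z=P[...,2]
for lo in (.096,.100,.102):
    m=box&(Z>lo)&(Z<.116); q=P[m][:,:2]*1000
    print(lo,m.sum(),cv2.minAreaRect(q.astype(np.float32)), np.median(Z[m]))
cap=box&~red&(Z>.095); q=on(.108,cap); print('cap',cap.sum(),cv2.minEnclosingCircle(q.astype(np.float32)),np.median(Z[cap]),q.mean(0))
# faces: red points below top, plane normals
m=box&red&(Z>.06)&(Z<.100); q=P[m]*1000
print(m.sum()); ang=[]
# fit two vertical faces: for each yaw, project and look at histogram sharpness
c=np.array([457.5,170]); best=[]
for y in np.radians(np.arange(0,90,2)):
    r=(q[:,:2]-c)@np.array([[np.cos(y),-np.sin(y)],[np.sin(y),np.cos(y)]])
    k=np.sort(np.abs(r).max(1)); best.append((np.std(k).round(2),round(np.degrees(y)),k.mean().round(1)))
print(sorted(best)[:5])
# contour of red+cap top: crop
c=cv2.resize(im[110:190,200:290],None,fx=7,fy=7,interpolation=cv2.INTER_CUBIC); save('w1c',c)
# foot disc
g=cv2.cvtColor(im,cv2.COLOR_RGB2GRAY)
R=(u>205)&(u<295)&(v>95)&(v<185)
m=R&(Z<.010)&(g<125)&(g>75)&~red
k,l,st,ce=cv2.connectedComponentsWithStats(m.astype(np.uint8)); j=1+np.argmax(st[1:,4]); print(st[j])
# filter green
gm=((hs[...,0]>45)&(hs[...,0]<95)&(hs[...,1]>100)&(u>420)); print('filter',on(.044,gm).mean(0),gm.sum())
m=(Z>.012)&(Z<.019)&R&~red; q=on(.016,m); print('rim',cv2.minEnclosingCircle(q.astype(np.float32)),m.sum())
```

```text
0.096 806 ((457.7135314941406, 170.17404174804688), (24.118059158325195, 24.59777069091797), 66.9952392578125) 0.10716038057791971
0.1 796 ((457.6881408691406, 170.18479919433594), (24.118059158325195, 24.54262351989746), 66.9952392578125) 0.1071843335383405
0.102 769 ((457.6122131347656, 169.99514770507812), (23.817031860351562, 24.5029296875), 67.38104248046875) 0.10726217740551414
cap 594 ((456.21533203125, 169.5961151123047), 31.281831741333008) 0.10762271392557216 [457.70746407 169.94434613]
78
[(np.float64(0.33), 68, np.float64(12.0)), (np.float64(0.37), 70, np.float64(12.0)), (np.float64(0.42), 66, np.float64(12.0)), (np.float64(0.5), 72, np.float64(12.0)), (np.float64(0.58), 64, np.float64(12.1))]
[222 114  58  71 950]
filter [496.0618     -73.83330854] 325
rim ((457.5401306152344, 171.48806762695312), 23.842140197753906) 367
```

View pics/w1c.png

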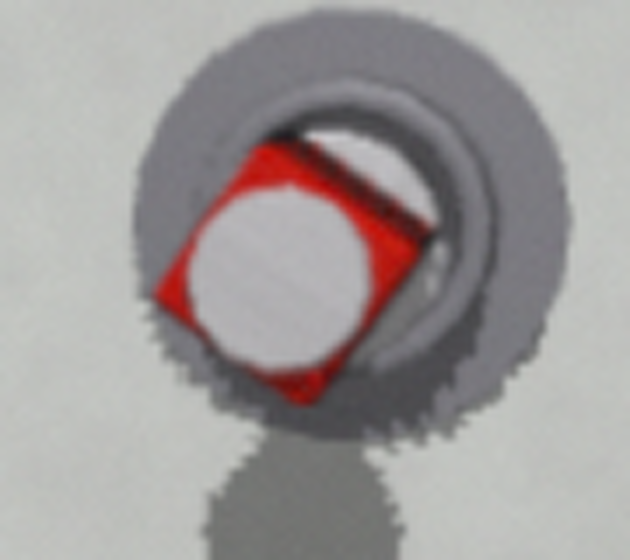

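Emit:
carry_out:
  targets:
    - [[1, 0, 0, 0, -0.125], [1, 0, 0, 0, -0.25], [1, 0, 0, 0, -0.375], [1, 0, 0, 0, -0.5], [1, 0, 0, 0, -0.625], [1, 0, 0, 0, -0.75], [1, 0, 0, 0, -0.87], [1, 0, 0, 0, -0.907], [1, 0, 0, 0, -0.907], [1, 0, 0, 0, -0.907]]

```text
t: 2.82
position: [0.4196, 0.1255, 0.2312]
eef_rot: [[0.393, 0.92, -0.0], [0.92, -0.393, -0.0], [-0.0, 0.0, -1.0]]
ft_force: [-0.0, -0.3, 0.4]
grip_width: 0.0853
grip_force: 0.0
```

```bash
cat >> h.py <<'E'
def to(x,y,z,yaw=None):
    o=env.get_obs(); R=np.array(o['eef_rot']); print('t',o['t'],'pos',o['position'].round(4),'yaw_y',np.degrees(np.arctan2(R[1,1],R[0,1])).round(2),'q6',o['q'][5].round(2),'F',o['ft_force'].round(2),'w',o['grip_width'])
    print('shift cm',(R.T@(np.array([x,y,z])-o['position'])*100).round(2))
E
python3 -c "
from h import *
to(.4577,.1701,.066)"
```

```text
t 2.8167 pos [0.4196 0.1255 0.2312] yaw_y -23.15 q6 2.08 F [-0.02 -0.35  0.4 ] w 0.0853196310248646
shift cm [ 5.61  1.75 16.52]
```

Emit:
carry_out:
  targets:
    - [[1, 3, 1, 0, 0], [1, 5.6, 1.8, 0, 0], [1, 5.6, 1.8, 2, 0], [1, 5.6, 1.8, 4, 0], [1, 5.6, 1.8, 6, 0], [1, 5.6, 1.8, 6, 0], [1, 5.6, 1.8, 6, 0]]

```text
t: 3.4
position: [0.457, 0.1706, 0.1706]
eef_rot: [[0.391, 0.92, -0.003], [0.92, -0.391, -0.001], [-0.002, -0.002, -1.0]]
ft_force: [0.2, -0.5, 0.4]
grip_width: 0.0851
grip_force: 0.0
```

Run:
```python
from h import *
to(.4577,.1701,.066)
im,oc,D,d=wrist('w2'); P=np.load('w2.npz')['P'];Z=P[...,2]
m=(Z>.102)&(Z<.112)&(np.hypot(P[...,0]-.4577,P[...,1]-.17)<.025); q=(P[m][:,:2]*1000).astype(np.float32)
print(m.sum(),cv2.minAreaRect(q))
```

```text
t 3.4 pos [0.457  0.1706 0.1706] yaw_y -23.02 q6 2.17 F [ 0.22 -0.51  0.39] w 0.08512475981775303
shift cm [-0.    0.1  10.46]
1087 ((457.4714050292969, 170.35963439941406), (23.398529052734375, 23.712749481201172), 67.8071060180664)
```

Emit:
carry_out:
  targets:
    - [[1, 0, 0.05, 3, 0], [1, 0, 0.05, 6, 0], [1, 0, 0.05, 9, 0], [1, 0, 0.05, 10.6, 0], [1, 0, 0.05, 10.6, 0], [-1, 0, 0.05, 10.6, 0], [-1, 0, 0.05, 10.6, 0], [-1, 0, 0.05, 10.6, 0], [-1, 0, 0.05, 10.6, 0], [-1, 0, 0.05, 10.6, 0], [-1, 0, 0.05, 10.6, 0], [-1, 0, 0.05, 10.6, 0]]
  grip_force: 80

```text
t: 4.45
position: [0.4593, 0.1712, 0.0665]
eef_rot: [[0.389, 0.921, 0.002], [0.921, -0.389, 0.0], [0.001, 0.002, -1.0]]
ft_force: [-1.4, 0.7, 6.9]
grip_width: 0.0235
grip_force: 78.1
```

Emit:
carry_out:
  targets:
    - [[-1, 0, 0, 0, 0], [-1, 0, 0, 0, 0], [-1, 0, 0, 0, 0]]

```text
t: 4.7
position: [0.4593, 0.1712, 0.0665]
eef_rot: [[0.389, 0.921, 0.002], [0.921, -0.389, 0.0], [0.001, 0.002, -1.0]]
ft_force: [-1.3, -0.4, 6.2]
grip_width: 0.0228
grip_force: 78.1
```

Emit:
carry_out:
  targets:
    - [[-1, 0, 0, -2, 0], [-1, 0, 0, -4, 0], [-1, 0, 0, -6, 0], [-1, 0, 0, -8, 0], [-1, 0, 0, -10, 0], [-1, 0, 0, -10, 0], [-1, 0, 0, -10, 0], [-1, 0, 0, -10, 0]]

```text
t: 5.37
position: [0.4577, 0.171, 0.1644]
eef_rot: [[0.389, 0.921, -0.001], [0.921, -0.389, -0.0], [-0.001, -0.001, -1.0]]
ft_force: [-0.5, -0.5, -2.3]
grip_width: 0.0231
grip_force: 78.4
```

Run:
```python
from h import *
to(.5014,-.0704,.16)
im,oc,D,d=wrist('w3')
im,d=optics.read_camera('side'); save('side3',im[20:320,150:450])
P=np.load('P.npy')
im,d=optics.read_camera('top'); save('top3',im)
i=optics.camera_info('top');v,u=np.mgrid[0:420,0:560]
# cup rim, now free (may be hidden)
g=cv2.cvtColor(im,cv2.COLOR_RGB2GRAY); print(g[228,222:275])
```

```text
t 5.3667 pos [0.4577 0.171  0.1644] yaw_y -22.92 q6 2.16 F [-0.46 -0.47 -2.33] w 0.02305215692428893
shift cm [-20.53  13.42   0.44]
[119 115 118 117 118 115 114 114 114 112 113 111 110 111 107 108 106 106
 104 104 104 103 101  98  96  92  95  92  88  88  87  82  82  78  73  64
  62  80  92  91  92  92 108 135 144 145 143 143 145 146 142 145 146]
```

View pics/side3.png

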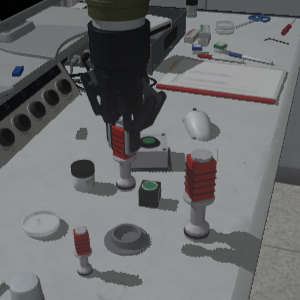

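The side view shows the pusher upright in the fingers at (123,160), with the cup empty at (127,237). Next I'll measure the cup centre and where the nose sits relative to the TCP.

```bash
cat >> h.py <<'E'
def cloud(n):
    im,d=optics.read_camera(n); i=optics.camera_info(n); f=foc(i); v,u=np.mgrid[0:420,0:560]
    c=np.stack([(u-i['cx'])/f,-(v-i['cy'])/f,-np.ones_like(u,float)],-1)*d[...,None]
    return im,c@np.array(i['rotation']).T+i['xyz'],d
def circ(q):  # algebraic circle fit
    A=np.c_[2*q,np.ones(len(q))]; s=np.linalg.lstsq(A,(q**2).sum(1),rcond=None)[0]; return s[:2].round(4),np.sqrt(s[2]+s[0]**2+s[1]**2).round(4)
def nose(T):
    im,P,d=cloud('side'); dist=np.hypot(P[...,0]-T[0],P[...,1]-T[1])
    for lo,hi in ((.001,.010),(.016,.046)):
        m=(d>0)&(dist<.03)&(P[...,2]>T[2]-.0625+lo)&(P[...,2]<T[2]-.0625+hi); q=P[m]
        if len(q)>10: print('slice',lo,len(q),circ(q[:,:2]),'zmin',q[:,2].min().round(4))
    return im,P,d
E
python3 - <<'E'
from h import *
o=env.get_obs(); T=o['position']
im,P,d=nose(T)
dc=np.hypot(P[...,0]-.456,P[...,1]-.171)
Z=P[...,2]
m=(d>0)&(dc<.03)&(Z>.0145)&(Z<.018); print('rim',m.sum(),cv2.minEnclosingCircle((P[m][:,:2]*1000).astype(np.float32)),circ(P[m][:,:2]))
w=np.load('w3.npz')['P']; dc=np.hypot(w[...,0]-.456,w[...,1]-.171); m=(dc<.04)&(w[...,2]>.0145)&(w[...,2]<.018);print('wrist rim',m.sum())
if m.sum()>20: print(cv2.minEnclosingCircle((w[m][:,:2]*1000).astype(np.float32)))
g=(np.hypot(P[...,0]-.5014,P[...,1]+.0704)<.012); print('filter top',np.median(P[g][:,2]))
E
```

```text
slice 0.001 101 (array([0.4561, 0.1709]), np.float64(0.0134)) zmin 0.1024
slice 0.016 196 (array([0.4557, 0.1717]), np.float64(0.0067)) zmin 0.1174
rim 139 ((457.0731201171875, 174.00836181640625), 24.144765853881836) (array([0.4568, 0.1734]), np.float64(0.0214))
wrist rim 523
((457.1307678222656, 171.25482177734375), 23.85951042175293)
filter top 0.04332536512681534
```

Emit:
carry_out:
  targets:
    - [[-1, -2.5, 1.6, 0, 0], [-1, -5, 3.3, 0, 0], [-1, -7.5, 4.9, 0, 0], [-1, -10, 6.6, 0, 0], [-1, -12.5, 8.2, 0, 0], [-1, -15, 9.8, 0, 0], [-1, -17.5, 11.5, 0, 0], [-1, -19.5, 12.8, 0, 0], [-1, -20.5, 13.5, 0, 0], [-1, -20.5, 13.5, 0, 0], [-1, -20.5, 13.5, 3, 0], [-1, -20.5, 13.5, 3, 0]]

```text
t: 6.57
position: [0.4999, -0.0689, 0.1312]
eef_rot: [[0.389, 0.921, -0.007], [0.921, -0.389, 0.003], [-0.0, -0.007, -1.0]]
ft_force: [-2.1, 1.1, -2.8]
grip_width: 0.0228
grip_force: 78.6
```

Emit:
carry_out:
  targets:
    - [[-1, 0, 0, 0, 0], [-1, 0, 0, 0, 0]]

```text
t: 6.73
position: [0.5024, -0.0693, 0.1356]
eef_rot: [[0.388, 0.922, -0.001], [0.922, -0.388, 0.0], [0.0, -0.001, -1.0]]
ft_force: [-1.0, -0.2, -1.2]
grip_width: 0.0234
grip_force: 78.6
```

Run:
```python
from h import *
to(.5022,-.0704,.1065)
T=env.get_obs()['position']
im,P,d=nose(T); Z=P[...,2]
m=(d>0)&(Z>.039)&(Z<.048)&(np.hypot(P[...,0]-.5014,P[...,1]+.0704)<.06); print('block',cv2.minAreaRect((P[m][:,:2]*1000).astype(np.float32)))
save('side4',cv2.resize(im[90:210,230:370],None,fx=4,fy=4))
hs=cv2.cvtColor(im,cv2.COLOR_RGB2HSV); gm=(hs[...,0]>45)&(hs[...,0]<95)&(hs[...,1]>100)&(np.hypot(P[...,0]-.5014,P[...,1]+.0704)<.03)
print('green',gm.sum(),P[gm].mean(0))
im,oc,D,d=wrist('w4'); P=np.load('w4.npz')['P'];Z=P[...,2]
m=(d>0)&(Z>.036)&(Z<.046)&(np.hypot(P[...,0]-.5014,P[...,1]+.0704)<.06); print('wblock',m.sum(),cv2.minAreaRect((P[m][:,:2]*1000).astype(np.float32)))
```

```text
t 6.7333 pos [ 0.5024 -0.0693  0.1356] yaw_y -22.85 q6 1.67 F [-1.01 -0.18 -1.21] w 0.023352767680449662
shift cm [-0.11  0.03  2.91]
slice 0.001 64 (array([ 0.501 , -0.0682]), np.float64(0.0127)) zmin 0.0741
slice 0.016 125 (array([ 0.5011, -0.0674]), np.float64(0.0063)) zmin 0.0891
block ((499.0198974609375, -67.80642700195312), (68.73600006103516, 72.26629638671875), 19.3342227935791)
green 39 [ 0.50117911 -0.07162223  0.04351888]
wblock 5487 ((500.0853576660156, -71.04876708984375), (70.61563873291016, 70.30113220214844), 19.500783920288086)
```

View pics/side4.png

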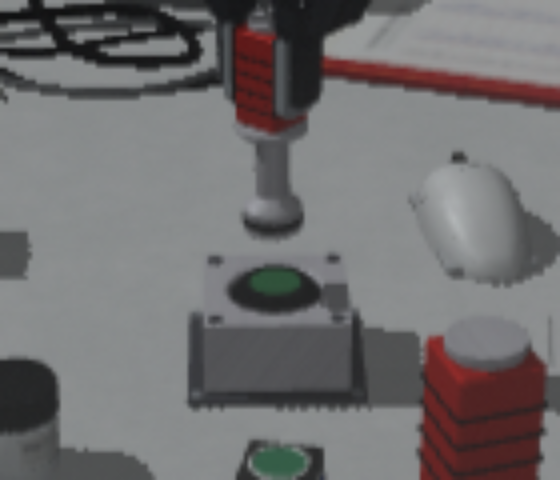

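Emit:
carry_out:
  targets:
    - [[-1, -0.23, 0.1, 1, 0], [-1, -0.23, 0.1, 2, 0], [-1, -0.23, 0.1, 2.5, 0], [-1, -0.23, 0.1, 2.5, 0], [-1, -0.23, 0.1, 2.5, 0], [-1, -0.23, 0.1, 2.5, 0]]

```text
t: 7.33
position: [0.5028, -0.0728, 0.1102]
eef_rot: [[0.389, 0.921, -0.0], [0.921, -0.389, -0.0], [-0.0, -0.0, -1.0]]
ft_force: [0.2, 0.4, -1.7]
grip_width: 0.0232
grip_force: 78.7
```

Run:
```python
from h import *
to(.5022,-.072,.1065); nose(env.get_obs()['position'])
```

```text
t 7.3333 pos [ 0.5028 -0.0728  0.1102] yaw_y -22.92 q6 1.67 F [ 0.16  0.42 -1.68] w 0.023195490893602164
shift cm [ 0.05 -0.09  0.37]
slice 0.001 58 (array([ 0.5015, -0.0715]), np.float64(0.0128)) zmin 0.0488
slice 0.016 128 (array([ 0.5015, -0.0715]), np.float64(0.0067)) zmin 0.0638
```

Emit:
carry_out:
  targets:
    - [[-1, 0, 0, 0.15, 0], [-1, 0, 0, 0.3, 0], [-1, 0, 0, 0.4, 0], [-1, 0, 0, 0.5, 0], [-1, 0, 0, 0.6, 0], [-1, 0, 0, 0.7, 0], [-1, 0, 0, 0.8, 0], [-1, 0, 0, 0.9, 0], [-1, 0, 0, 0.9, 0], [-1, 0, 0, 0.9, 0]]

```text
t: 8.22
position: [0.5029, -0.0729, 0.1013]
eef_rot: [[0.389, 0.921, 0.0], [0.921, -0.389, -0.0], [-0.0, 0.0, -1.0]]
ft_force: [0.3, 0.5, -0.9]
grip_width: 0.023
grip_force: 79.0
```

Emit:
carry_out:
  targets:
    - [[-1, 0, 0, 0.05, 0], [-1, 0, 0, 0.1, 0], [-1, 0, 0, 0.15, 0], [-1, 0, 0, 0.2, 0], [-1, 0, 0, 0.2, 0]]

```text
t: 8.63
position: [0.5029, -0.0729, 0.0993]
eef_rot: [[0.389, 0.921, 0.0], [0.921, -0.389, -0.0], [-0.0, 0.0, -1.0]]
ft_force: [0.6, -0.3, -0.2]
grip_width: 0.0232
grip_force: 79.1
```

Emit:
carry_out:
  targets:
    - [[-1, 0, 0, 0.05, 0], [-1, 0, 0, 0.1, 0], [-1, 0, 0, 0.15, 0], [-1, 0, 0, 0.2, 0], [-1, 0, 0, 0.2, 0]]

```text
t: 9.05
position: [0.5029, -0.0729, 0.0973]
eef_rot: [[0.389, 0.921, 0.0], [0.921, -0.389, -0.0], [-0.0, 0.0, -1.0]]
ft_force: [-0.8, -0.4, 1.1]
grip_width: 0.0233
grip_force: 79.2
```

Emit:
carry_out:
  targets:
    - [[-1, 0, 0, 0.05, 0], [-1, 0, 0, 0.1, 0], [-1, 0, 0, 0.15, 0], [-1, 0, 0, 0.15, 0]]

```text
t: 9.38
position: [0.5029, -0.0728, 0.0958]
eef_rot: [[0.389, 0.921, 0.0], [0.921, -0.389, -0.0], [-0.0, 0.0, -1.0]]
ft_force: [-0.0, 0.4, 0.4]
grip_width: 0.0233
grip_force: 79.3
```

Emit:
carry_out:
  targets:
    - [[-1, 0, 0, 0.05, 0], [-1, 0, 0, 0.1, 0], [-1, 0, 0, 0.15, 0], [-1, 0, 0, 0.15, 0]]

```text
t: 9.72
position: [0.5029, -0.0729, 0.0943]
eef_rot: [[0.389, 0.921, 0.0], [0.921, -0.389, -0.0], [-0.0, 0.0, -1.0]]
ft_force: [1.0, -0.0, 1.8]
grip_width: 0.0229
grip_force: 79.3
```

Emit:
carry_out:
  targets:
    - [[-1, 0, 0, 0.05, 0], [-1, 0, 0, 0.1, 0], [-1, 0, 0, 0.1, 0]]

```text
t: 9.97
position: [0.503, -0.0729, 0.0934]
eef_rot: [[0.389, 0.921, 0.0], [0.921, -0.389, -0.0], [-0.0, 0.0, -1.0]]
ft_force: [-0.5, -0.9, 3.6]
grip_width: 0.0232
grip_force: 79.4
```

Emit:
carry_out:
  targets:
    - [[-1, 0, 0, 0.05, 0], [-1, 0, 0, 0.1, 0], [-1, 0, 0, 0.1, 0]]

```text
t: 10.22
position: [0.503, -0.0729, 0.0925]
eef_rot: [[0.389, 0.921, 0.0], [0.921, -0.389, -0.0], [-0.0, 0.0, -1.0]]
ft_force: [-0.6, -0.4, 4.6]
grip_width: 0.0232
grip_force: 79.5
```

Emit:
carry_out:
  targets:
    - [[-1, 0, 0, 0.03, 0], [-1, 0, 0, 0.06, 0], [-1, 0, 0, 0.06, 0]]

```text
t: 10.47
position: [0.5029, -0.0728, 0.0916]
eef_rot: [[0.389, 0.921, 0.0], [0.921, -0.389, -0.0], [-0.0, 0.0, -1.0]]
ft_force: [0.3, -0.2, 2.3]
grip_width: 0.0229
grip_force: 79.5
```

Emit:
carry_out:
  targets:
    - [[-1, 0, 0, 0.03, 0], [-1, 0, 0, 0.05, 0], [-1, 0, 0, 0.05, 0]]

```text
t: 10.72
position: [0.5029, -0.0728, 0.0911]
eef_rot: [[0.389, 0.921, 0.0], [0.921, -0.389, -0.0], [-0.0, 0.0, -1.0]]
ft_force: [0.8, -0.4, 2.8]
grip_width: 0.0234
grip_force: 79.5
```

Emit:
carry_out:
  targets:
    - [[-1, 0, 0, 0.03, 0], [-1, 0, 0, 0.05, 0], [-1, 0, 0, 0.05, 0]]

```text
t: 10.97
position: [0.5029, -0.0729, 0.0907]
eef_rot: [[0.389, 0.921, 0.0], [0.921, -0.389, -0.0], [-0.0, 0.0, -1.0]]
ft_force: [1.1, -0.3, 3.0]
grip_width: 0.0235
grip_force: 79.5
```

Emit:
carry_out:
  targets:
    - [[-1, 0, 0, 0.03, 0], [-1, 0, 0, 0.04, 0], [-1, 0, 0, 0.04, 0]]

```text
t: 11.22
position: [0.5029, -0.0728, 0.0903]
eef_rot: [[0.389, 0.921, 0.0], [0.921, -0.389, -0.0], [-0.0, 0.0, -1.0]]
ft_force: [-0.5, -0.3, 2.4]
grip_width: 0.0234
grip_force: 79.5
```

Emit:
carry_out:
  targets:
    - [[-1, 0, 0, 0.03, 0], [-1, 0, 0, 0.04, 0], [-1, 0, 0, 0.04, 0]]

```text
t: 11.47
position: [0.5029, -0.0729, 0.0899]
eef_rot: [[0.389, 0.921, 0.0], [0.921, -0.389, -0.0], [-0.0, 0.0, -1.0]]
ft_force: [1.2, -0.5, 2.9]
grip_width: 0.0235
grip_force: 79.6
```

Emit:
carry_out:
  targets:
    - [[-1, 0, 0, 0.03, 0], [-1, 0, 0, 0.06, 0], [-1, 0, 0, 0.06, 0]]

```text
t: 11.72
position: [0.5028, -0.0728, 0.0891]
eef_rot: [[0.389, 0.921, -0.0], [0.921, -0.389, -0.0], [-0.0, -0.0, -1.0]]
ft_force: [1.7, -1.0, 1.7]
grip_width: 0.0235
grip_force: 79.4
```

Emit:
carry_out:
  targets:
    - [[-1, 0, 0, 0.03, 0], [-1, 0, 0, 0.05, 0], [-1, 0, 0, 0.05, 0]]

```text
t: 11.97
position: [0.5029, -0.0728, 0.0888]
eef_rot: [[0.389, 0.921, 0.0], [0.921, -0.389, -0.0], [-0.0, 0.0, -1.0]]
ft_force: [0.5, -0.3, 3.2]
grip_width: 0.0231
grip_force: 79.4
```

Emit:
carry_out:
  targets:
    - [[-1, 0, 0, 0.03, 0], [-1, 0, 0, 0.05, 0], [-1, 0, 0, 0.05, 0]]

```text
t: 12.22
position: [0.5029, -0.0728, 0.0883]
eef_rot: [[0.389, 0.921, 0.0], [0.921, -0.389, -0.0], [-0.0, 0.0, -1.0]]
ft_force: [1.6, -1.0, 3.3]
grip_width: 0.0233
grip_force: 79.4
```

Emit:
carry_out:
  targets:
    - [[-1, 0, 0, 0.03, 0], [-1, 0, 0, 0.05, 0], [-1, 0, 0, 0.05, 0]]

```text
t: 12.47
position: [0.5029, -0.0728, 0.0881]
eef_rot: [[0.389, 0.921, 0.0], [0.921, -0.389, -0.0], [-0.0, 0.0, -1.0]]
ft_force: [0.4, -0.1, 6.2]
grip_width: 0.0232
grip_force: 79.6
```

Emit:
carry_out:
  targets:
    - [[-1, 0, 0, 0.03, 0], [-1, 0, 0, 0.05, 0], [-1, 0, 0, 0.05, 0]]

```text
t: 12.72
position: [0.5029, -0.0728, 0.088]
eef_rot: [[0.389, 0.921, 0.001], [0.921, -0.389, -0.0], [-0.0, 0.001, -1.0]]
ft_force: [-1.0, -0.0, 8.8]
grip_width: 0.0231
grip_force: 80.0
```

Emit:
carry_out:
  targets:
    - [[-1, 0, 0, 0.03, 0], [-1, 0, 0, 0.04, 0], [-1, 0, 0, 0.04, 0]]

```text
t: 12.97
position: [0.5029, -0.0728, 0.0878]
eef_rot: [[0.389, 0.921, 0.001], [0.921, -0.389, -0.0], [-0.0, 0.001, -1.0]]
ft_force: [-1.1, 0.5, 10.3]
grip_width: 0.0233
grip_force: 80.3
```

Emit:
carry_out:
  targets:
    - [[-1, 0, 0, 0.03, 0], [-1, 0, 0, 0.04, 0], [-1, 0, 0, 0.04, 0]]

```text
t: 13.22
position: [0.5029, -0.0728, 0.0876]
eef_rot: [[0.389, 0.921, 0.001], [0.921, -0.389, -0.0], [-0.0, 0.001, -1.0]]
ft_force: [-2.2, 0.8, 12.4]
grip_width: 0.0229
grip_force: 80.6
```

Emit:
carry_out:
  targets:
    - [[-1, 0, 0, 0.03, 0], [-1, 0, 0, 0.03, 0], [-1, 0, 0, 0.03, 0]]

```text
t: 13.47
position: [0.503, -0.0728, 0.0876]
eef_rot: [[0.389, 0.921, 0.001], [0.921, -0.389, -0.0], [-0.0, 0.001, -1.0]]
ft_force: [-3.1, 0.8, 14.8]
grip_width: 0.0232
grip_force: 80.8
```

Emit:
carry_out:
  targets:
    - [[-1, 0, 0, 0.01, 0], [-1, 0, 0, 0.01, 0], [-1, 0, 0, 0.01, 0], [-1, 0, 0, 0.01, 0]]

```text
t: 13.8
position: [0.5029, -0.0728, 0.0875]
eef_rot: [[0.389, 0.921, 0.001], [0.921, -0.389, -0.0], [-0.0, 0.001, -1.0]]
ft_force: [-2.6, 0.6, 13.8]
grip_width: 0.0233
grip_force: 80.8
```

Run:
```python
from h import *
to(.5,-.07,.1); im,P,d=nose(env.get_obs()['position'])
```

```text
t 13.8 pos [ 0.5029 -0.0728  0.0875] yaw_y -22.91 q6 1.67 F [-2.58  0.57 13.84] w 0.02326162049758427
shift cm [ 0.15 -0.38 -1.25]
slice 0.001 78 (array([ 0.5034, -0.0782]), np.float64(0.0181)) zmin 0.0261
slice 0.016 123 (array([ 0.5015, -0.0715]), np.float64(0.0067)) zmin 0.0411
```

About 15 N has been held steadily. I'll back off slowly and inspect the filter.

Emit:
carry_out:
  targets:
    - [[-1, 0, 0, -0.1, 0], [-1, 0, 0, -0.2, 0], [-1, 0, 0, -0.4, 0], [-1, 0, 0, -1, 0], [-1, 0, 0, -2.5, 0], [-1, 0, 0, -4.5, 0], [-1, 0, 0, -6.5, 0], [-1, 0, 0, -8.5, 0], [-1, 0, 0, -9, 0], [-1, 0, 0, -9, 0], [-1, 0, 0, -9, 0]]

```text
t: 14.77
position: [0.5023, -0.0726, 0.1752]
eef_rot: [[0.389, 0.921, -0.001], [0.921, -0.389, 0.0], [-0.0, -0.001, -1.0]]
ft_force: [-0.7, 0.6, -2.4]
grip_width: 0.023
grip_force: 78.8
```

Run:
```python
from h import *
to(.4577,.171,.164); im,P,d=nose(env.get_obs()['position'])
a=cv2.resize(im[130:200,260:340],None,fx=5,fy=5,interpolation=cv2.INTER_CUBIC)
g=np.hypot(P[...,0]-.5014,P[...,1]+.0704)<.025; 
z=P[...,2][g&(d>0)&(P[...,2]<.06)]; print('side heights',np.percentile(z,[2,25,50,75]).round(4))
im,P,d=cloud('top'); g=(np.hypot(P[...,0]-.5014,P[...,1]+.0704)<.02)&(P[...,2]<.06)&(d>0); print('top n',g.sum(), np.percentile(P[...,2][g],[5,50]) if g.sum() else '')
im,oc,D,d=wrist('w5'); P=np.load('w5.npz')['P']; Z=P[...,2]
for r0,r1 in ((0,.011),(.011,.016),(.0175,.0215),(.026,.033)):
    rr=np.hypot(P[...,0]-.501,P[...,1]+.0708); m=(d>0)&(rr>=r0)&(rr<r1)&(Z<.06); q=P[m]
    if m.sum()>10: 
        c=np.linalg.lstsq(np.c_[q[:,:2]-q[:,:2].mean(0),np.ones(len(q))],q[:,2],rcond=None)[0]; print(r0,m.sum(),np.median(q[:,2]).round(4),'slope',c.round(3))
b=cv2.resize(im[80:360,140:440],None,fx=1.4,fy=1.4)
h=max(a.shape[0],b.shape[0]); out=np.zeros((h,a.shape[1]+b.shape[1],3),np.uint8); out[:a.shape[0],:a.shape[1]]=a; out[:b.shape[0],a.shape[1]:]=b; print(out.shape); save('chk',out[:, :800] if out.shape[1]<=800 else cv2.resize(out,(800,int(h*800/out.shape[1]))))
```

```text
t 14.7667 pos [ 0.5023 -0.0726  0.1752] yaw_y -22.92 q6 1.67 F [-0.65  0.6  -2.37] w 0.022952625323435637
shift cm [ 20.7  -13.59   1.13]
slice 0.001 66 (array([ 0.5006, -0.0709]), np.float64(0.0121)) zmin 0.1137
slice 0.016 142 (array([ 0.5009, -0.0711]), np.float64(0.0064)) zmin 0.1288
side heights [0.0224 0.0262 0.0303 0.0369]
top n 234 [0.01974419 0.0256254 ]
0 435 0.0265 slope [-0.003 -0.01   0.026]
0.011 491 0.0263 slope [-0.022 -0.011  0.026]
0.0175 357 0.0213 slope [-0.03  -0.002  0.021]
0.026 1299 0.0397 slope [-0.002 -0.002  0.04 ]
(392, 820, 3)
```

View pics/chk.png

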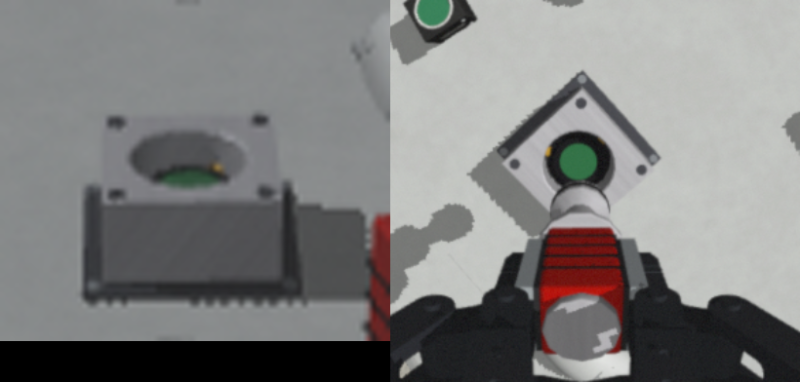

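The pusher is clear and the filter stays down. Its top is at 26 mm, so the underside is at about 18 mm. It is level (slope about 0.01), with the orange catches visible over its rim. Next I'll carry the pusher back to its cup.

Emit:
carry_out:
  targets:
    - [[-1, 2.5, -1.6, 0, 0], [-1, 5, -3.3, 0, 0], [-1, 7.5, -4.9, 0, 0], [-1, 10, -6.5, 0, 0], [-1, 12.5, -8.2, 0, 0], [-1, 15, -9.8, 0, 0], [-1, 17.5, -11.4, 0, 0], [-1, 19.5, -12.7, 0, 0], [-1, 20.8, -13.6, 0, 0], [-1, 20.8, -13.6, 0, 0], [-1, 20.8, -13.6, 0, 0]]

```text
t: 15.83
position: [0.4577, 0.1722, 0.1751]
eef_rot: [[0.387, 0.922, -0.002], [0.922, -0.387, -0.001], [-0.001, -0.001, -1.0]]
ft_force: [-0.3, -0.6, -0.5]
grip_width: 0.0232
grip_force: 78.7
```

Emit:
carry_out:
  targets:
    - [[-1, 0, 0, 3, 0], [-1, 0, 0, 6, 0], [-1, 0, 0, 8.2, 0], [-1, 0, 0, 8.2, 0], [-1, 0, 0, 8.2, 0], [-1, 0, 0, 8.2, 0]]

```text
t: 16.33
position: [0.4594, 0.1712, 0.095]
eef_rot: [[0.39, 0.921, 0.001], [0.921, -0.39, -0.0], [0.0, 0.001, -1.0]]
ft_force: [0.3, -0.4, -1.1]
grip_width: 0.0232
grip_force: 78.7
```

Run:
```python
from h import *
to(.4582,.1718,.068); im,P,d=nose(env.get_obs()['position'])
dc=np.hypot(P[...,0]-.457,P[...,1]-.172);Z=P[...,2]
m=(d>0)&(dc<.03)&(Z>.0145)&(Z<.018); print('side rim',m.sum(),cv2.minEnclosingCircle((P[m][:,:2]*1000).astype(np.float32)))
im,oc,D,d=wrist('w6'); w=np.load('w6.npz')['P']; dc=np.hypot(w[...,0]-.457,w[...,1]-.172); m=(d>0)&(dc<.03)&(w[...,2]>.0145)&(w[...,2]<.018);print('wrist rim',m.sum(),cv2.minEnclosingCircle((w[m][:,:2]*1000).astype(np.float32)))
```

```text
t 16.3333 pos [0.4594 0.1712 0.095 ] yaw_y -22.99 q6 2.16 F [ 0.3  -0.43 -1.1 ] w 0.023153761690059144
shift cm [ 0.01 -0.14  2.7 ]
slice 0.001 87 (array([0.4581, 0.1717]), np.float64(0.013)) zmin 0.0335
slice 0.016 166 (array([0.4582, 0.1719]), np.float64(0.007)) zmin 0.0485
side rim 123 ((457.0185546875, 173.438720703125), 23.721534729003906)
wrist rim 773 ((457.2671203613281, 171.0500030517578), 23.793128967285156)
```

Emit:
carry_out:
  targets:
    - [[-1, 0, -0.1, 0.6, 0], [-1, 0, -0.1, 1.2, 0], [-1, 0, -0.1, 1.8, 0], [-1, 0, -0.1, 2.3, 0], [-1, 0, -0.1, 2.6, 0], [-1, 0, -0.1, 2.75, 0], [-1, 0, -0.1, 2.75, 0], [-1, 0, -0.1, 2.75, 0]]

```text
t: 17.1
position: [0.4571, 0.1721, 0.0666]
eef_rot: [[0.389, 0.921, -0.001], [0.921, -0.389, -0.0], [-0.0, -0.001, -1.0]]
ft_force: [-2.6, -0.2, 2.5]
grip_width: 0.0232
grip_force: 79.4
```

Emit:
carry_out:
  targets:
    - [[-0.3, 0, 0, 0, 0], [0, 0, 0, 0, 0], [0.5, 0, 0, 0, 0], [1, 0, 0, 0, 0], [1, 0, 0, 0, 0], [1, 0, 0, 0, 0], [1, 0, 0, 0, 0], [1, 0, 0, 0, 0]]

```text
t: 17.77
position: [0.4577, 0.1721, 0.0666]
eef_rot: [[0.389, 0.921, 0.0], [0.921, -0.389, -0.0], [-0.0, 0.0, -1.0]]
ft_force: [-0.1, 0.1, -0.3]
grip_width: 0.0856
grip_force: 0.0
```

Emit:
carry_out:
  targets:
    - [[1, 0, 0, -1.5, 0], [1, 0, 0, -4, 0], [1, 0, 0, -7, 0], [1, 0, 0, -10, 0], [1, 0, 0, -13, 0], [1, 0, 0, -15, 0], [1, 0, 0, -15, 0], [1, 0, 0, -15, 0], [1, 0, 0, -15, 0]]

```text
t: 18.52
position: [0.4573, 0.172, 0.2158]
eef_rot: [[0.389, 0.921, -0.001], [0.921, -0.389, -0.0], [-0.001, -0.001, -1.0]]
ft_force: [0.0, -0.4, 0.8]
grip_width: 0.0854
grip_force: 0.0
```

Run:
```python
from h import *
to(.457,.172,.2)
im,P,d=nose(np.array([.457,.172,.0665])); save('fin',im)
Z=P[...,2]; m=(d>0)&(np.hypot(P[...,0]-.457,P[...,1]-.172)<.03)&(Z>.1); print('cap',Z[m].max(),P[m].mean(0),m.sum())
im,oc,D,d=wrist('w7'); P=np.load('w7.npz')['P'];Z=P[...,2]
m=(Z>.102)&(Z<.115)&(np.hypot(P[...,0]-.457,P[...,1]-.172)<.03); print('wcap',cv2.minAreaRect((P[m][:,:2]*1000).astype(np.float32)),np.median(Z[m]))
rr=np.hypot(P[...,0]-.501,P[...,1]+.0708); print('filter',np.median(Z[(d>0)&(rr<.01)]))
```

```text
t 18.5167 pos [0.4573 0.172  0.2158] yaw_y -22.92 q6 2.17 F [ 0.03 -0.44  0.82] w 0.08543964047739276
shift cm [-0.01 -0.02  1.58]
slice 0.001 235 (array([0.4563, 0.1748]), np.float64(0.0199)) zmin 0.005
slice 0.016 151 (array([0.4563, 0.1726]), np.float64(0.0069)) zmin 0.02
cap 0.39146266575116556 [0.45825917 0.18339036 0.28633461] 1437
wcap ((456.8268737792969, 169.99423217773438), (24.023759841918945, 23.116466522216797), 66.81198120117188) 0.10714585956708234
filter 0.026087526901783342
```

View pics/fin.png

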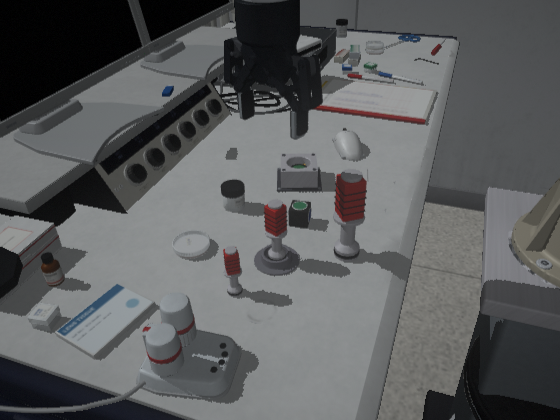

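The pusher stands upright in its cup at (276,235), with its cap at 107 mm as it was at the start. The filter is down in the cell at (298,160), and the gripper is clear of everything.

```bash
python3 -c "
from h import *
print(env.sign_off())"
```

```text
the job is handed in; nothing more can be done
None
```

The job is handed in: the filter is latched level in the cell (underside about 18 mm above the desk, pressed with about 16 N at most by the wrist readings), the pusher is upright in its cup, and the bystanders look unmoved; no verdict came back.

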